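Pull the red knob cap off the bench warmer for washing

TASK

The red knob cap of the bench warmer has to go to the wash. Take the blue-handled puller, slide its fork under the rim of the red cap, pull straight up until the cap pops off its stem, then lower puller and cap together into the lined baking tray and let go, with both left standing upright and the cap still in the fork. Do not touch the red cap with the gripper, and leave the black cap seated.

Things in the scene. Friction and masses are not known exactly. Their poses are not given: they have to be found in the camera images.
- puller: Loose puller, 200 g, 124 mm tall. Origin: centre of its blue handle (36 x, 18 y, 50 z mm), 99 mm above its underside. x: along the fork to its open end, at first away from the robot. White C frame: top bar underside 66 mm up, back plate 52 mm wide at x -38 to -32, fork at the bottom to x +44: 2 tines 6 mm thick, 8 wide, 36 mm apart, tips turned up to 10 mm. A cap fits right below the handle.
- red_cap: Red mushroom cap, loose, 60 g, snug on a fixed stem of the warmer (80 mm high metal box). Origin: centre of its underside, resting on the warmer's top; x: away from the robot, square to the warmer's front edge 45 mm before it. Square neck 20 mm wide, 24 high (free space for the fork under the rim; enter along +x), head 58 mm wide, 16 thick. Clips hold it with 6 to 11 N; free once raised 20 mm.
- black_cap: Black cap of the same form, origin and axes, on the warmer's other stem, 180 mm beside the red one (either side). It stays seated.
- tray_floor (a point): Centre of the inner floor of a fixed baking tray lined with white paper: inside 292 mm along its x and 232 mm along its y, floor 4 mm above the counter, rim 10 mm above the floor. z up.
Things that resemble listed ones, but are neither listed nor needed, are in the scene too. Leave any green or purple look-alike of the puller alone. Several things have the shape of the red_cap; the one meant has the colours described above.

How it is judged:
By the outcome, as a careful person would: the job done as asked, in the order asked, and still so for the second after the job is handed in, with the robot touching nothing.
It also fails if it takes over 61 s, if anything falls off the work surface, if the arm or the gripper's body presses on something with over 40 N, if the wrist force passes 120 N, or if a joint passes its speed limit or range.

ROBOT

A 6-joint arm with a two-finger parallel gripper is mounted at the origin on the work surface. World frame = base frame: x ahead of the robot, y to its left, z up, the work surface at z = 0. Lengths are in m, angles in degrees, forces in N, time in s.
With the tool pointing down it reaches from about 0.4 to 0.825 m from the base axis. Payload 7 kg.
Tool frame: the origin (TCP) lies midway between the tips of the shut fingers; the grasp point (between the pads) lies 19 mm behind it; x points along the fingers, z is the direction in which the jaws open and shut, and the axes are right-handed (so a half turn about x gives the same grasp; the last joint's range is limited). The gripper opens to 88 mm and grips with 3 to 60 N. Pads are 19 mm wide; open, the fingers measure 130 mm over their backs; the gripper's body (78 mm by 193 mm) begins 47 mm behind the grasp point.
Start: joints at [90.82, 20.546, 0.682, 0, -70.136, -16.507], TCP at [0.183, 0.65, 0.227] pointing down, gripper open.
Joint ranges: [-176.03, 176.03], [-82.01, 121.73], [-58.28, 71.71], [-173.87, 95.51], [-174.79, -0.11], [-173.66, 173.66]. Speed limits (degrees/s): [136.94, 136.94, 172.46, 180, 180, 180].

INTERFACE

Orientations are given as [roll, pitch, yaw] about the fixed x, y, z axes, in that order (R = Rz(yaw) Ry(pitch) Rx(roll)).
In Python, from plant import get_state, capture, close_job gives the robot as it stands.
- The arm moves only by the tool play_rows, never from a script. Its argument "series" is one flat list of numbers, 4 for each row, row after row: the shift along the tool's x, y, z in m, then the turn about the tool's x in rad. In form: [tx, ty, tz, spin, tx, ty, tz, spin, ...]. A call has exactly 5 rows; each row shifts and turns the commanded pose from where the row before left it, along the tool's axes as they then stand; what a row does not reach is not made up. A row lasts 1/12 s, in which the tool goes at most 41.7 mm and 7.16 degrees, less where a joint would pass 70% of its speed; a pose out of reach is approached as far as the arm can. A call is refused whole if a number of a shift passes 0.0417 or a number of a turn 0.125, either way. A call with a gripper value outside its range is refused whole. "jaw" is the opening in per cent of the stroke, from 0 (shut) to 100 (fully open), set as the call begins (left out, the last holds). The fingers move at their own pace and stop on an object; "squeeze" is the grip in N (left out, the last holds). Time passes only in rows, so rows that do not move let the fingers close, or fill a call up. It gives the time, the measured TCP pose, the force and the opening at its end, in the units of the state.
- get_state(): the state, without advancing time (a new reading comes with each control period).
- capture(name): name is "scene" or "top"; returns a dict with "img" (480x640x3 uint8, blue, green, red), "K" (3x3 intrinsics, pixels), "world_from_camera" (4x4, takes a point from camera to world coordinates). Camera axes: x right, y down, z forward; pixel columns grow to the right and rows downward; lengths in m; the calibration is good to about 2 mm. A picture is of the moment at which its call begins. There is no depth.
- close_job(): hands the job in, once; it reports no verdict.
The state is a dict: "time_s": time; "joints": joint angles; "qd": joint speeds; "joint_torque": joint torques, N m; "tcp_pos": TCP position; "eef_rot": TCP orientation; "contact_force": force on the tool from outside, world axes, zero at the start; "moment": the same for the moment, N m; "gripper_width": finger opening in m.
Only numpy, scipy, OpenCV 4.12 (cv2) and the standard library are available. Lean on these libraries where they do the work, as an engineer would, in place of code of your own. Each camera call takes 0.05 s, during which the arm holds its last target.

## Working session

There is one attempt and no reset: what is moved stays moved. The work goes in short steps, Python scripts to look and compute and a tool call to move; the robot and the scene stay as the last step left them, time stands still between calls to the robot, and variables do not carry over. Pictures are saved under pics/ and viewed, and the job is handed in when it is done.

Besides the shell and the picture viewer there is one more tool, called as name(argument=value, ...), one argument or row to a line, values as JSON. play_rows: Moves the arm, as the interface text tells. Its arguments: {"type":"object","properties":{"series":{"type":"array","items":{"type":"number"}},"jaw":{"type":"number"},"squeeze":{"type":"number"}},"required":["series"]}

```bash
mkdir -p pics; ls; python3 - <<'E'
from plant import *
import cv2,json
s=get_state();print(s)
for n in("scene","top"):
    c=capture(n);cv2.imwrite(f"pics/{n}0.png",c["img"]);print(n,c["K"],c["world_from_camera"])
E
```

```text
pics
{'time_s': 0.0, 'joints': array([ 9.08195078e+01,  2.05904498e+01,  6.34356988e-01, -1.96224225e-02,
       -7.01345519e+01, -1.65069724e+01]), 'qd': array([ 0.00221404, -0.00488013,  0.01025926, -0.1119137 , -0.0047925 ,
       -0.11740419]), 'joint_torque': array([-6.90718957e-05, -5.82713342e+01,  2.93061268e+01,  6.99731871e+00,
        6.87642954e-03, -1.63073105e-04]), 'tcp_pos': array([0.18240888, 0.64939181, 0.22563979]), 'eef_rot': array([   5.00569889,   89.90749678, -100.68844821]), 'contact_force': array([ 0.02811126,  0.70529403, -0.40847382]), 'moment': array([-0.03173102, -0.03495756, -0.04164491]), 'gripper_width': 0.08763666565374996}
scene [[574.8366371    0.         315.56756276]
 [  0.         574.8366371  238.64116572]
 [  0.           0.           1.        ]] [[-0.20151727  0.74063814 -0.64097264  1.28115534]
 [ 0.97937727  0.14265722 -0.14307017  0.12864482]
 [-0.01452385 -0.65658515 -0.75411206  1.04630485]
 [ 0.          0.          0.          1.        ]]
top [[613.95432686   0.         321.59995746]
 [  0.         613.95432686 241.19978009]
 [  0.           0.           1.        ]] [[ 2.02793360e-02 -9.81850120e-01  1.88571184e-01  2.68513370e-01]
 [-9.99794341e-01 -1.98863768e-02  3.97581398e-03 -3.36368018e-02]
 [-1.53655823e-04 -1.88613029e-01 -9.82051476e-01  1.32286216e+00]
 [ 0.00000000e+00  0.00000000e+00  0.00000000e+00  1.00000000e+00]]
```

View pics/scene0.png

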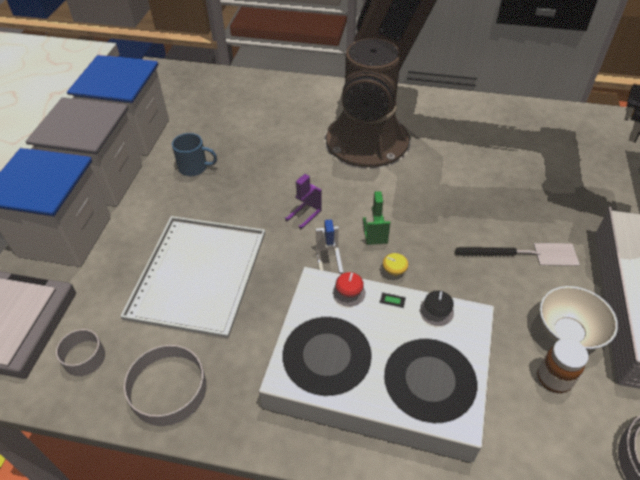

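View pics/top0.png

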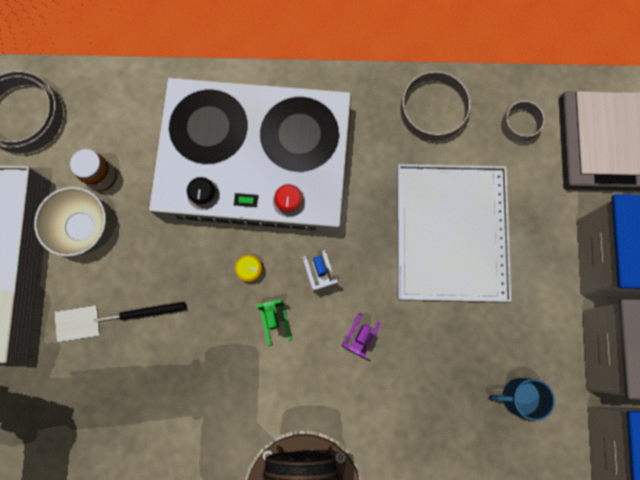

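```bash
python3 - <<'E'
import cv2,numpy as np
t=cv2.imread("pics/top0.png");s=cv2.imread("pics/scene0.png")
a=cv2.resize(t[170:310,230:400],None,fx=4,fy=4,interpolation=cv2.INTER_CUBIC)
cv2.imwrite("pics/z1.png",a)
b=cv2.resize(s[170:330,270:470],None,fx=3.7,fy=3.7,interpolation=cv2.INTER_CUBIC);cv2.imwrite("pics/z2.png",b)
c=cv2.resize(t[155:310,390:520],None,fx=3.7,fy=3.7,interpolation=cv2.INTER_CUBIC)
cv2.imwrite("pics/z3.png",c)
E
```

```text
(no output)
```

View pics/z1.png

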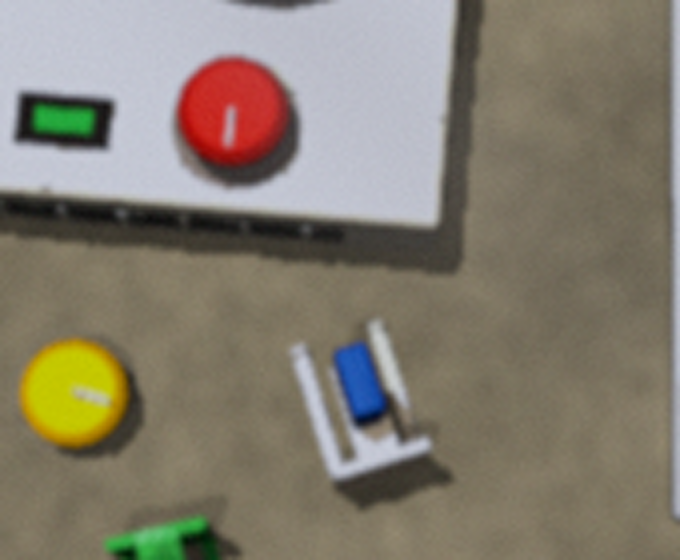

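View pics/z2.png

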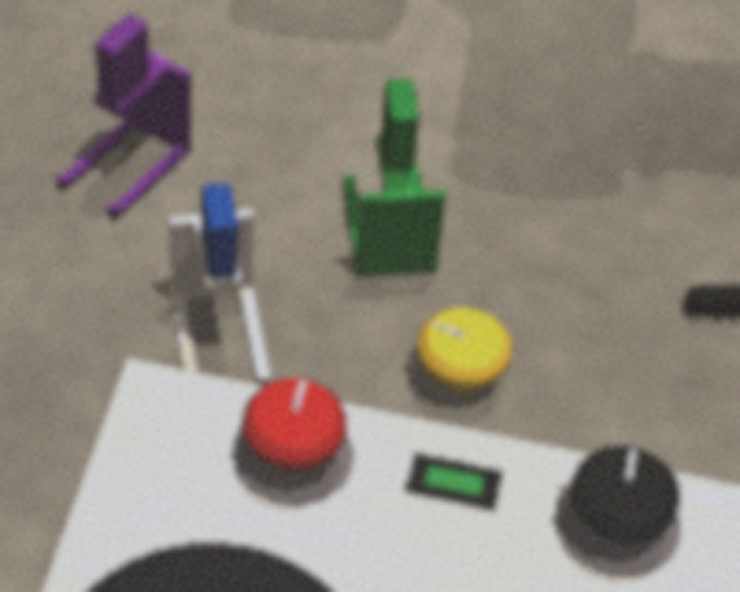

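View pics/z3.png

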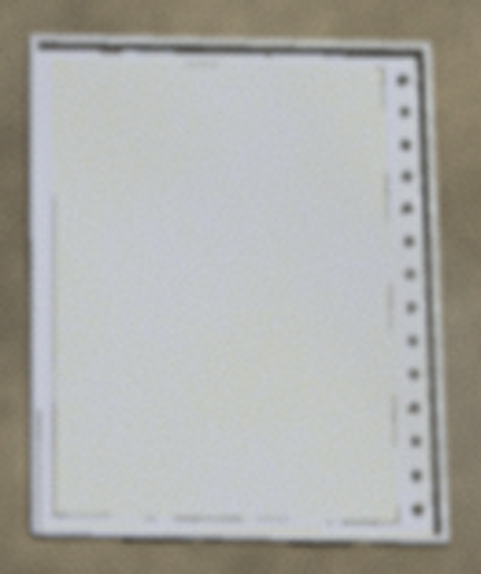

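```bash
cat > h.py <<'E'
import cv2,numpy as np
from scipy.optimize import minimize
def proj(P,c):
    T=np.linalg.inv(c["world_from_camera"]);p=np.atleast_2d(P)@T[:3,:3].T+T[:3,3]
    q=p@np.array(c["K"]).T
    return q[:,:2]/q[:,2:]
def back(uv,z,c):
    uv=np.atleast_2d(np.array(uv,float));W=c["world_from_camera"]
    d=np.c_[uv,np.ones(len(uv))]@np.linalg.inv(c["K"]).T@W[:3,:3].T
    o=W[:3,3];return o+d*((z-o[2])/d[:,2])[:,None]
def box(x0,x1,y0,y1,z0,z1):
    return np.array([[x,y,z] for x in(x0,x1) for y in(y0,y1) for z in(z0,z1)],float)
def place(P,x,y,z,yaw):
    c,s=np.cos(yaw),np.sin(yaw);return P@np.array([[c,s,0],[-s,c,0],[0,0,1]])+[x,y,z]
def hullmask(uv,shape=(480,640),S=4):
    m=np.zeros((shape[0]*S,shape[1]*S),np.uint8)
    h=cv2.convexHull(((uv+.5)*S-.5).astype(np.float32)).round().astype(np.int32)
    cv2.fillConvexPoly(m,h,255);return cv2.resize(m,(shape[1],shape[0]),interpolation=cv2.INTER_AREA)/255.
E
cat > fit.py <<'E'
from h import *
from plant import *
import pickle
caps={n:capture(n) for n in("scene","top")};pickle.dump(caps,open("caps0.pkl","wb"))
def mask(c,kind,roi):
    hsv=cv2.cvtColor(cv2.GaussianBlur(c["img"],(3,3),0),cv2.COLOR_BGR2HSV);H,S,V=[hsv[...,i].astype(int) for i in range(3)]
    m={'blue':(abs(H-112)<14)&(S>110),'red':((H<8)|(H>172))&(S>120),'black':V<75}[kind]
    r=np.zeros(m.shape,bool);r[roi[1]:roi[3],roi[0]:roi[2]]=1
    m=(m&r).astype(np.uint8)
    n,l,st,ce=cv2.connectedComponentsWithStats(m);k=1+np.argmax(st[1:,4]);return (l==k).astype(float)
def fit(model,masks,p0,step):
    def cost(p):
        v=0
        for n in masks:
            v+=abs(hullmask(proj(place(model,*p[:2],0,p[2] if len(p)>2 else 0),caps[n]))-masks[n]).sum()/masks[n].sum()
        return v
    best=None
    for k in range(3):
        sx=np.vstack([p0]+[np.array(p0)+np.eye(len(p0))[i]*step[i]*(1-.4*k) for i in range(len(p0))])
        r=minimize(cost,p0,method='Nelder-Mead',options=dict(initial_simplex=sx,xatol=1e-4,fatol=1e-4,maxiter=150));p0=r.x
    return r
th=np.linspace(0,2*np.pi,48,endpoint=False)
head=np.vstack([np.c_[.029*np.cos(th),.029*np.sin(th),0*th+z] for z in(.104,.12)])
hand=box(-.018,.018,-.009,.009,.074,.124)
rois={'blue':dict(scene=(318,215,340,250),top=(308,248,335,285)),'red':dict(scene=(325,262,372,305),top=(270,180,310,220)),'black':dict(scene=(418,285,460,325),top=(184,174,220,210))}
if __name__=="__main__":
  for k in rois:
    ms={n:mask(caps[n],k,rois[k][n]) for n in caps}
    u=np.argwhere(ms['top']).mean(0)[::-1];g=back(u,.115,caps['top'])[0]
    print(k,[m.sum() for m in ms.values()],u,g)
    for sub in (ms,{'top':ms['top']},{'scene':ms['scene']}):
        if k=='blue':
            rs=[fit(hand,sub,[g[0],g[1],a],[.006,.006,.15]) for a in(.0,.2,.4)];r=min(rs,key=lambda r:r.fun)
        else: r=fit(head,sub,[g[0],g[1]],[.006,.006])
        print(list(sub),r.x[:2],np.degrees(r.x[2:]),r.fun)
  t=caps['top']
  print("front edge", back([[155,211],[338,227]],.08,t))
E
python3 fit.py
```

```text
blue [np.float64(89.0), np.float64(163.0)] [319.69325153 265.31288344] [ 0.45155693 -0.02594651  0.115     ]
['scene', 'top'] [ 0.45396049 -0.02563435] [11.05183484] 1.9397705232227307
['top'] [ 0.45390362 -0.02585793] [16.1654654] 0.3010224948875256
['scene'] [ 0.44777826 -0.02793364] [10.92614362] 1.5812734082397002
red [np.float64(478.0), np.float64(559.0)] [287.77817531 197.90876565] [0.58855817 0.04174071 0.115     ]
['scene', 'top'] [0.58997284 0.0423509 ] [] 0.6169982143200465
['top'] [0.58892268 0.04208978] [] 0.2235434424216914
['scene'] [0.58924161 0.04267411] [] 0.3921732709820329
black [np.float64(628.0), np.float64(676.0)] [202.63017751 192.28550296] [0.59685679 0.21530232 0.115     ]
['scene', 'top'] [0.60193764 0.21811595] [] 0.7390200364621784
['top'] [0.59747964 0.21632859] [] 0.1376841861004757
['scene'] [0.61185082 0.21772218] [] 0.20572623954040214
front edge [[ 0.56412831  0.31933337  0.08      ]
 [ 0.53778488 -0.061948    0.08      ]]
```

```bash
cat > ov.py <<'E'
from h import *
import pickle
def puller():
    o=[box(-.018,.018,-.009,.009,.074,.124),box(-.038,-.032,-.026,.026,0,.074),box(-.038,.018,-.009,.009,.066,.074)]
    for s in(1,-1):
        yc=s*.022
        o.append(box(-.032,.044,yc-.004,yc+.004,0,.006)); o.append(box(.040,.044,yc-.004,yc+.004,0,.010))
    return o
def capm():
    th=np.linspace(0,2*np.pi,48,endpoint=False)
    return [np.vstack([np.c_[.029*np.cos(th),.029*np.sin(th),0*th+z] for z in(.024,.04)]),box(-.01,.01,-.01,.01,0,.024)]
def ov(c,objs,roi,f,fn):
    x0,y0,x1,y1=roi
    im=cv2.resize(c["img"][y0:y1,x0:x1],None,fx=f,fy=f,interpolation=cv2.INTER_CUBIC)
    for P,col in objs:
        uv=(proj(P,c)-[x0,y0]+.5)*f-.5
        cv2.polylines(im,[cv2.convexHull(uv.astype(np.float32)).round().astype(np.int32)],True,col,1,cv2.LINE_AA)
    cv2.imwrite(fn,im);return im
E
cat > a.py <<'E'
from ov import *
c=pickle.load(open("caps0.pkl","rb"))
O=[(place(b,.4515,-.0262,0,np.radians(15)),(0,255,255)) for b in puller()]
O+=[(place(b,.589,.0422,.08,np.radians(-3.5)),(255,255,0)) for b in capm()]
O+=[(place(b,.589+.18*np.sin(np.radians(3.5)),.0422+.18*np.cos(np.radians(3.5)),.08,np.radians(-3.5)),(255,255,0)) for b in capm()]
a=ov(c["top"],O,(180,165,345,300),4,"pics/o1.png");b=ov(c["scene"],O,(290,200,470,335),4,"pics/o2.png")
E
python3 a.py
```

```text
(no output)
```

View pics/o1.png

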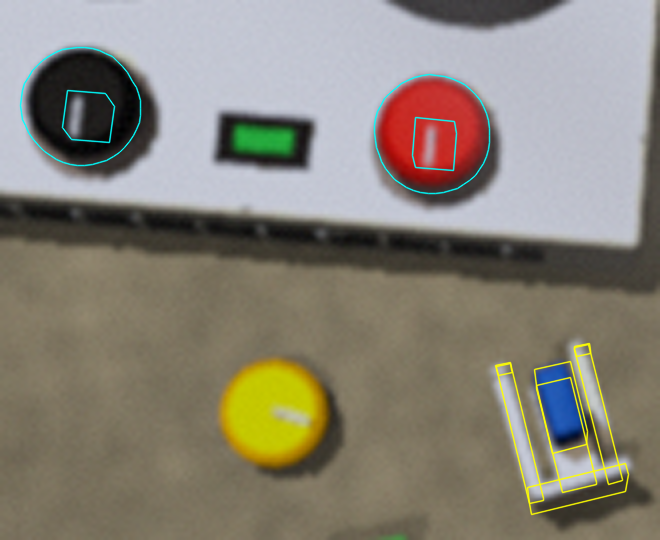

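View pics/o2.png

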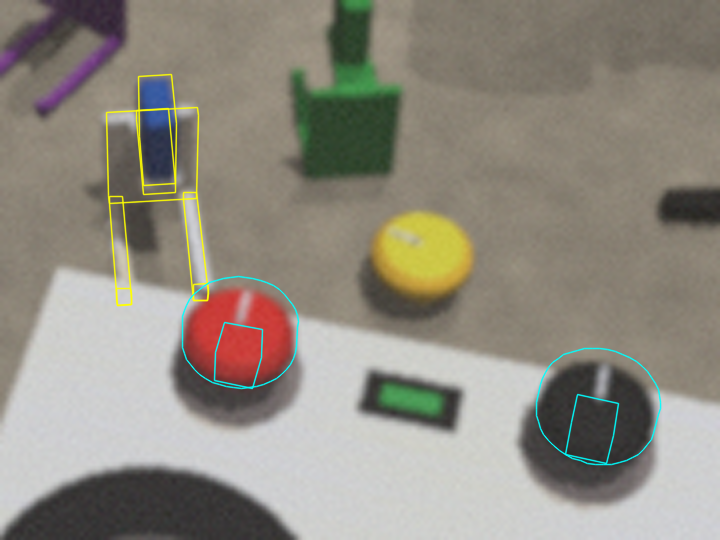

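```bash
cat > st.py <<'E'
from h import *
from plant import *
from scipy.spatial.transform import Rotation as Ro
s=get_state();R=Ro.from_euler('xyz',s['eef_rot'],degrees=True).as_matrix();p=s['tcp_pos']
def show():
    print('t %.2f'%s['time_s'],'p',p.round(4),'j',s['joints'].round(1),'F',s['contact_force'].round(1),'w %.4f'%s['gripper_width'])
    print('x',R[:,0].round(3),'y',R[:,1].round(3),'z',R[:,2].round(3),'zyaw',np.degrees(np.arctan2(R[1,2],R[0,2])).round(2))
def to(t):
    t=np.array(t,float);print('tool shift mm',(R.T@(t-p)*1000).round(1))
E
python3 - <<'E'
from st import *
show();to([.4515,-.0255,.2])
c=capture('top')
print(back([[400,166],[506,167],[511,300],[399,299]],.014,c).round(3))
print(back([[400,166],[506,167],[511,300],[399,299]],.014,c).mean(0))
E
```

```text
t 0.20 p [0.1825 0.6496 0.226 ] j [ 90.8  20.6   0.7  -0.  -70.1 -16.5] F [-0.7  0.8  0.7] w 0.0879
x [-0.    -0.001 -1.   ] y [ 0.963 -0.27   0.   ] z [-0.27  -0.963  0.001] zyaw -105.69
tool shift mm [ 26.6 441.6 577.1]
[[ 0.694 -0.199  0.014]
 [ 0.696 -0.435  0.014]
 [ 0.4   -0.435  0.014]
 [ 0.398 -0.196  0.014]]
[ 0.54692426 -0.31605343  0.014     ]
```

play_rows(
  series=[0, 0.03, 0.025, 0, 0, 0.03, 0.025, 0, 0, 0.03, 0.025, 0, 0, 0.03, 0.025, 0, 0, 0.03, 0.025, 0],
  jaw=100,
)

```text
time_s: 0.67
tcp_pos: [0.2937, 0.4873, 0.2265]
eef_rot: [1.6, 90.0, -104.1]
contact_force: [1.0, 0.5, 0.0]
gripper_width: 0.0878
```

play_rows(
  series=[0, 0.024, 0.032, 0, 0, 0.024, 0.032, 0, 0, 0.024, 0.032, 0, 0, 0.024, 0.032, 0, 0, 0.024, 0.032, 0],
)

```text
time_s: 1.08
tcp_pos: [0.3656, 0.3005, 0.2267]
eef_rot: [169.5, 90.0, 63.8]
contact_force: [1.4, -0.7, 0.4]
gripper_width: 0.0877
```

```bash
python3 - <<'E'
from st import *
show();to([.4515,-.0255,.2])
E
```

```text
t 1.08 p [0.3656 0.3005 0.2267] j [ 63.3   1.2 -23.8  -0.  -65.   11. ] F [ 1.4 -0.7  0.4] w 0.0877
x [ 0.     0.001 -1.   ] y [ 0.963 -0.27   0.   ] z [-0.27  -0.963 -0.001] zyaw -105.67
tool shift mm [ 26.6 170.7 290.7]
```

play_rows(
  series=[0, 0.017, 0.029, 0, 0, 0.017, 0.029, 0, 0, 0.017, 0.029, 0, 0, 0.017, 0.029, 0, 0, 0.017, 0.029, 0],
)

```text
time_s: 1.5
tcp_pos: [0.408, 0.1382, 0.2269]
eef_rot: [151.4, 90.0, 45.7]
contact_force: [0.9, -1.0, 0.5]
gripper_width: 0.0873
```

play_rows(
  series=[0, 0.017, 0.029, 0, 0, 0.017, 0.029, 0, 0, 0.017, 0.029, 0, 0, 0.017, 0.029, 0, 0, 0.017, 0.029, 0],
)

```text
time_s: 1.92
tcp_pos: [0.4507, -0.0244, 0.2269]
eef_rot: [128.4, 89.9, 22.7]
contact_force: [1.7, 1.5, 0.7]
gripper_width: 0.0879
```

play_rows(
  series=[0, 0, 0, -0.109, 0, 0, 0, -0.109, 0, 0, 0, -0.109, 0, 0, 0, -0.109, 0, 0, 0, -0.109],
)

```text
time_s: 2.33
tcp_pos: [0.4506, -0.023, 0.2266]
eef_rot: [130.9, 90.0, 56.7]
contact_force: [-0.3, 0.6, -0.3]
gripper_width: 0.0877
```

```bash
python3 - <<'E'
from st import *
show();to([.4515,-.0255,.083])
c=capture('top');cv2.imwrite('pics/top1.png',c['img']);c=capture('scene');cv2.imwrite('pics/sc1.png',c['img'][150:350,230:490].repeat(3,0).repeat(3,1))
E
```

```text
t 2.33 p [ 0.4506 -0.023   0.2266] j [ 22.2  -1.1 -26.1  -0.  -65.   83.6] F [-0.3  0.6 -0.3] w 0.0877
x [ 0.  0. -1.] y [0.962 0.272 0.   ] z [ 0.272 -0.962 -0.   ] zyaw -74.19
tool shift mm [143.6   0.2   2.7]
```

View pics/sc1.png

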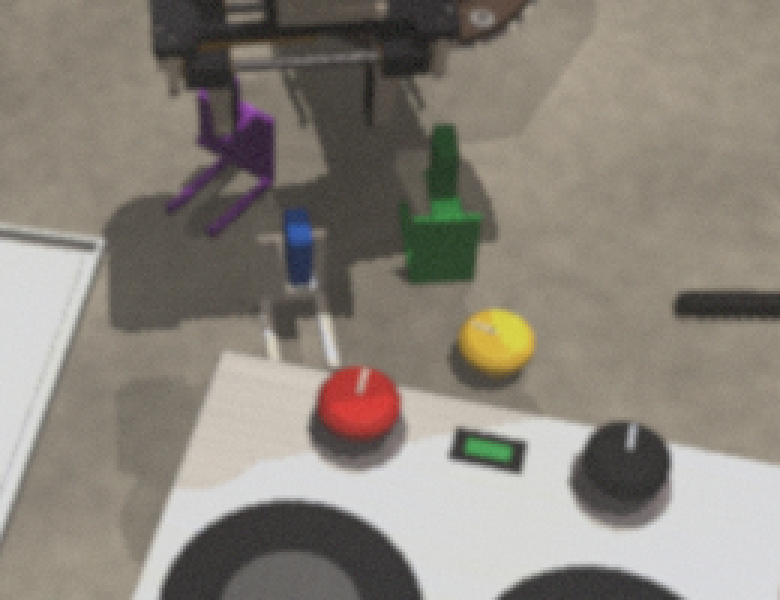

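View pics/top1.png

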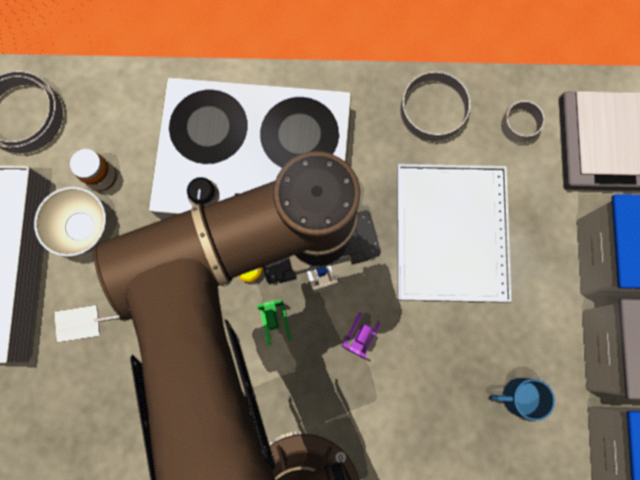

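play_rows(
  series=[0.03, 0, 0.0005, 0, 0.03, 0, 0.0005, 0, 0.03, 0, 0.0005, 0, 0.02, 0, 0.0005, 0, 0.01, 0, 0.0005, 0],
)

```text
time_s: 2.85
tcp_pos: [0.4496, -0.0256, 0.104]
eef_rot: [-91.2, 89.8, -166.0]
contact_force: [0.2, -0.0, 1.5]
gripper_width: 0.0874
```

```bash
python3 - <<'E'
from st import *
show();to([.4515,-.0255,.083])
c=capture('scene');cv2.imwrite('pics/sc2.png',cv2.resize(c['img'][170:290,260:400],None,fx=5,fy=5,interpolation=2))
c=capture('top');cv2.imwrite('pics/top2.png',cv2.resize(c['img'][220:330,260:400],None,fx=5,fy=5,interpolation=2))
E
```

```text
t 2.85 p [ 0.4496 -0.0256  0.104 ] j [ 21.9   6.5 -36.2  -0.  -47.5  83.4] F [ 0.2 -0.   1.5] w 0.0874
x [-0.004 -0.001 -1.   ] y [ 0.965  0.263 -0.004] z [ 0.263 -0.965 -0.   ] zyaw -74.73
tool shift mm [21.   1.9  0.4]
```

View pics/sc2.png

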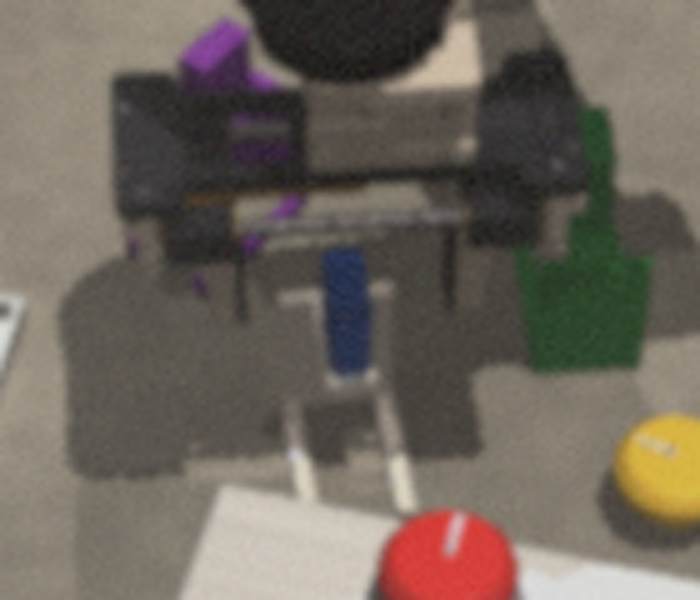

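View pics/top2.png

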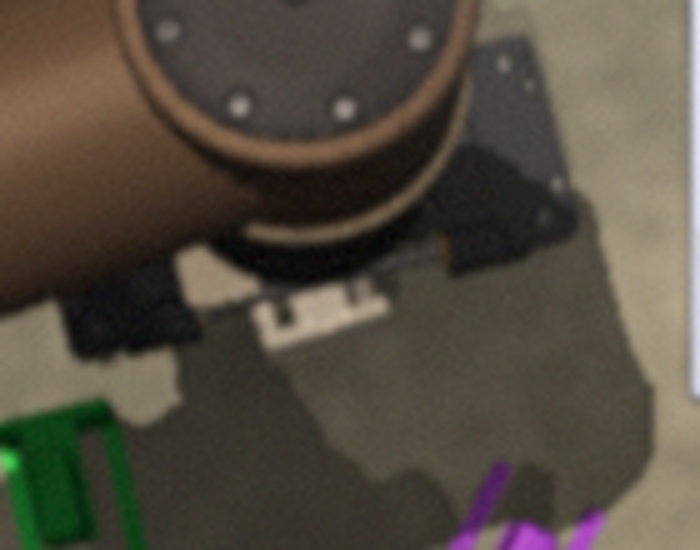

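play_rows(
  series=[0.008, 0.001, 0, 0, 0.007, 0.001, 0, 0, 0.006, 0, 0, 0, 0, 0, 0, 0, 0, 0, 0, 0],
)

```text
time_s: 3.37
tcp_pos: [0.4532, -0.0246, 0.0855]
eef_rot: [-78.1, 90.0, -152.6]
contact_force: [0.2, 0.9, -0.9]
gripper_width: 0.0876
```

play_rows(
  series=[0, 0, 0, 0, 0, 0, 0, 0, 0, 0, 0, 0, 0, 0, 0, 0, 0, 0, 0, 0],
  jaw=0,
  squeeze=15,
)

```text
time_s: 3.78
tcp_pos: [0.4534, -0.0246, 0.0858]
eef_rot: [94.0, 90.0, 19.5]
contact_force: [-1.0, 0.2, 0.4]
gripper_width: 0.0601
```

play_rows(
  series=[0, 0, 0, 0, 0, 0, 0, 0, 0, 0, 0, 0, 0, 0, 0, 0, 0, 0, 0, 0],
  squeeze=50,
)

```text
time_s: 4.2
tcp_pos: [0.4532, -0.0246, 0.0855]
eef_rot: [-72.9, 90.0, -147.3]
contact_force: [0.2, -0.0, 0.3]
gripper_width: 0.0264
```

```bash
python3 - <<'E'
from st import *
show()
c=capture('scene');cv2.imwrite('pics/sc3.png',cv2.resize(c['img'][170:290,260:400],None,fx=5,fy=5,interpolation=2))
E
```

```text
t 4.20 p [ 0.4532 -0.0246  0.0855] j [ 21.9   8.3 -37.2   0.  -44.5  83.6] F [ 0.2 -0.   0.3] w 0.0264
x [-0. -0. -1.] y [ 0.963  0.268 -0.   ] z [ 0.268 -0.963  0.   ] zyaw -74.46
```

View pics/sc3.png

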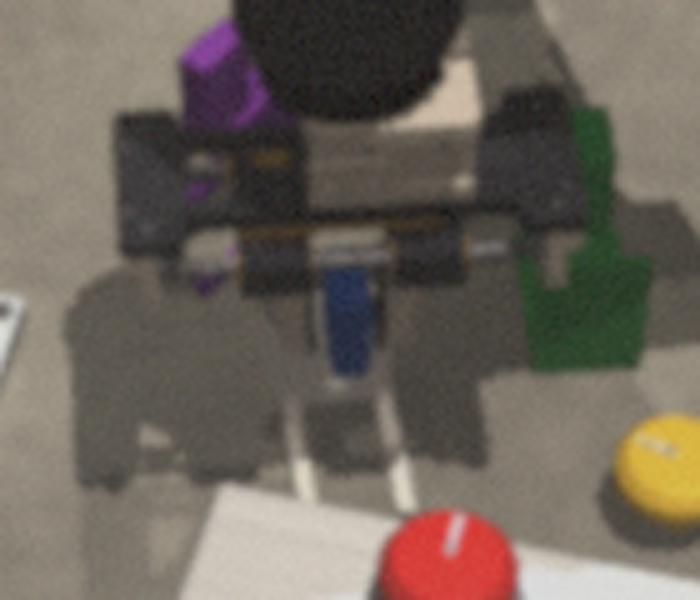

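play_rows(
  series=[0, 0, 0, 0, 0, 0, 0, 0, 0, 0, 0, 0, 0, 0, 0, 0, 0, 0, 0, 0],
)

```text
time_s: 4.67
tcp_pos: [0.4532, -0.0246, 0.0855]
eef_rot: [-104.7, 90.0, -179.2]
contact_force: [0.2, -0.3, -1.5]
gripper_width: 0.0179
```

play_rows(
  series=[-0.005, 0, 0, 0, -0.01, 0, 0, 0, -0.015, 0, 0, 0, -0.02, 0, 0, 0, -0.025, 0, 0, 0],
)

```text
time_s: 5.08
tcp_pos: [0.452, -0.0249, 0.1605]
eef_rot: [-93.2, 89.8, -167.7]
contact_force: [0.8, 1.1, -2.3]
gripper_width: 0.018
```

```bash
python3 - <<'E'
from st import *
show()
c=capture('scene');cv2.imwrite('pics/sc4.png',cv2.resize(c['img'][170:290,260:400],None,fx=5,fy=5,interpolation=2))
E
```

```text
t 5.08 p [ 0.452  -0.0249  0.1605] j [ 21.9   2.7 -31.6  -0.  -55.9  83.6] F [ 0.8  1.1 -2.3] w 0.0180
x [-0.003 -0.001 -1.   ] y [ 0.964  0.268 -0.003] z [ 0.268 -0.964 -0.   ] zyaw -74.48
```

View pics/sc4.png

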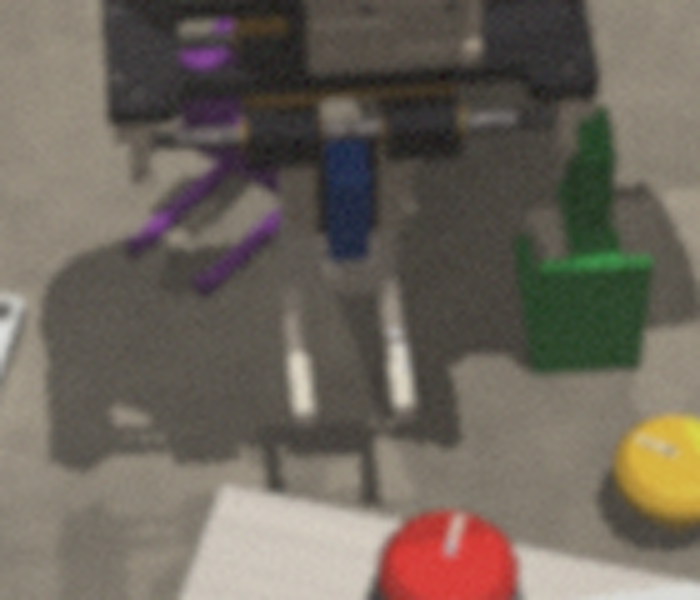

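```bash
python3 - <<'E'
from ov import *
c=pickle.load(open("caps0.pkl","rb"))
def edge(cam,a,b,n=60,h=8,z=.08):
    a,b=np.array(a,float),np.array(b,float);g=cv2.GaussianBlur(cv2.cvtColor(c[cam]["img"],cv2.COLOR_BGR2GRAY),(0,0),1).astype(np.float32)
    d=(b-a)/np.linalg.norm(b-a);nn=np.array([-d[1],d[0]]);t=np.arange(-h,h+.01,.25);P=[]
    for k in np.linspace(.08,.92,n):
        q=a+(b-a)*k+t[:,None]*nn
        v=cv2.remap(g,q[:,0].astype(np.float32)[None],q[:,1].astype(np.float32)[None],1)[0]
        i=np.argmax(abs(np.gradient(v)));P.append(a+(b-a)*k+t[i]*nn)
    P=np.array(P,np.float32);vx,vy,x0,y0=cv2.fitLine(P,cv2.DIST_HUBER,0,.01,.01).ravel()
    W=back([[x0-60*vx,y0-60*vy],[x0+60*vx,y0+60*vy]],z,c[cam])
    dd=W[1]-W[0];print(cam,W.round(4)[:,:2].tolist(),np.degrees(np.arctan2(dd[1],dd[0])).round(2), np.std((P-[x0,y0])@[-vy,vx]).round(2))
edge('top',(152,211),(338,227));edge('top',(168,79),(350,93));edge('top',(168,79),(152,211),h=5);edge('top',(350,93),(338,227),h=5)
edge('scene',(305,272),(493,312));edge('scene',(305,272),(270,390));edge('scene',(493,312),(482,440))
O=[(place(b,.4515,-.0258,.075,np.radians(15.5)),(0,255,255)) for b in puller()]
from plant import capture
ov(capture('scene'),O,(260,170,400,290),5,"pics/o3.png")
E
```

```text
top [[0.5598, 0.2561], [0.5434, 0.0069]] -93.76 0.26
top [[0.856, 0.2425], [0.8393, -0.0176]] -93.67 4.39
top [[0.5146, 0.3358], [0.7751, 0.3187]] -3.76 2.21
top [[0.5702, -0.0659], [0.8363, -0.0837]] -3.82 0.3
scene [[0.5465, 0.0223], [0.5629, 0.2674]] 86.18 3.65
scene [[0.8197, -0.0534], [0.5445, -0.072]] -176.13 5.02
scene [[0.842, 0.3145], [0.5912, 0.3312]] 176.19 2.09
```

View pics/o3.png

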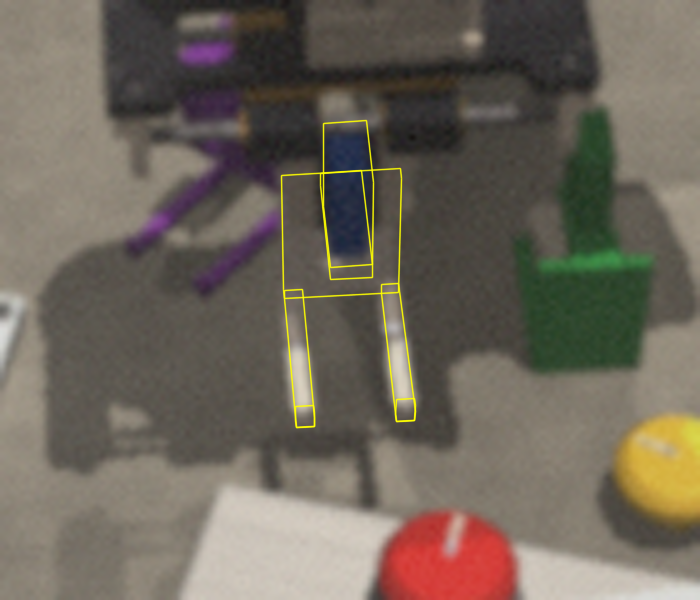

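play_rows(
  series=[-0.004, 0, 0, 0.0674, -0.004, 0, 0, 0.0674, -0.003, 0, 0, 0.0674, 0, 0, 0, 0.0674, 0, 0, 0, 0.0674],
)

```text
time_s: 5.6
tcp_pos: [0.4529, -0.0246, 0.1714]
eef_rot: [-116.1, 90.0, 149.9]
contact_force: [1.5, 0.7, -3.2]
gripper_width: 0.018
```

```bash
python3 - <<'E'
from st import *
show();to([.484,.0492,.1725])
E
```

```text
t 5.60 p [ 0.4529 -0.0246  0.1714] j [ 21.9   2.  -30.7  -0.  -57.3  64.1] F [ 1.5  0.7 -3.2] w 0.0180
x [-0.  0. -1.] y [ 0.998 -0.069 -0.   ] z [-0.069 -0.998 -0.   ] zyaw -93.97
tool shift mm [ -1.1  25.9 -75.8]
```

play_rows(
  series=[0, 0.006, -0.015, -0.001, 0, 0.006, -0.019, -0.001, 0, 0.006, -0.019, -0.001, 0, 0.006, -0.015, 0, 0, 0.002, -0.008, 0],
)

```text
time_s: 6.02
tcp_pos: [0.4848, 0.051, 0.1713]
eef_rot: [-66.9, 90.0, -160.5]
contact_force: [0.2, -0.8, -1.7]
gripper_width: 0.0182
```

play_rows(
  series=[0, 0, 0, 0, 0, 0, 0, 0, 0, 0, 0, 0, 0, 0, 0, 0, 0, 0, 0, 0],
)

```text
time_s: 6.43
tcp_pos: [0.4838, 0.049, 0.1716]
eef_rot: [-118.3, 90.0, 148.1]
contact_force: [0.5, 0.8, -2.7]
gripper_width: 0.018
```

```bash
cat > chk.py <<'E'
from st import *
from ov import *
import sys
def chk(tag,capz=.08,off=.003,cap=(.590,.0422),dz=.0855,sroi=(250,180,420,320),troi=(250,150,350,260)):
    show()
    yaw=np.arctan2(R[1,1],R[0,1]);o=p-off*np.array([np.cos(yaw),np.sin(yaw),0])
    O=[(place(b,o[0],o[1],p[2]-dz,yaw),(0,255,255)) for b in puller()]+[(place(b,*cap,capz,np.radians(-3.8)),(255,255,0)) for b in capm()]
    ov(capture('scene'),O,sroi,4.5,f"pics/{tag}s.png");ov(capture('top'),O,troi,5,f"pics/{tag}t.png")
    x=np.array([np.cos(-.0663),np.sin(-.0663)]);d=np.array(cap)-o[:2];print('cap rel puller along/side mm',(d@x*1000).round(1),(d@[-x[1],x[0]]*1000).round(1),'yaw',np.degrees(yaw).round(2),'under z',p[2]-dz)
E
python3 -c "
from chk import *
chk('a')"
```

```text
t 6.43 p [0.4838 0.049  0.1716] j [ 29.    5.3 -27.1  -0.  -57.6  57.4] F [ 0.5  0.8 -2.7] w 0.0180
x [-0.  0. -1.] y [ 0.998 -0.063 -0.   ] z [-0.063 -0.998 -0.   ] zyaw -93.64
cap rel puller along/side mm 109.4 0.2 yaw -3.64 under z 0.0861077456124019
```

View pics/as.png

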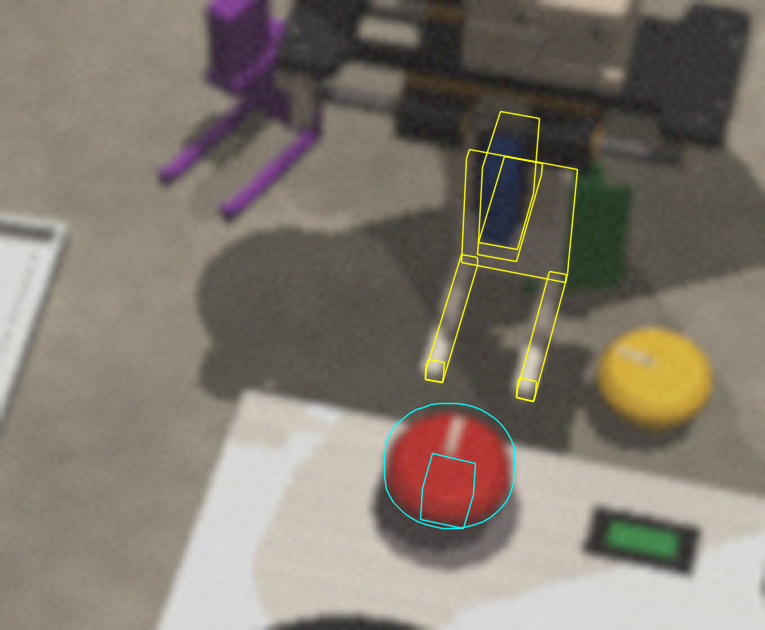

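View pics/at.png

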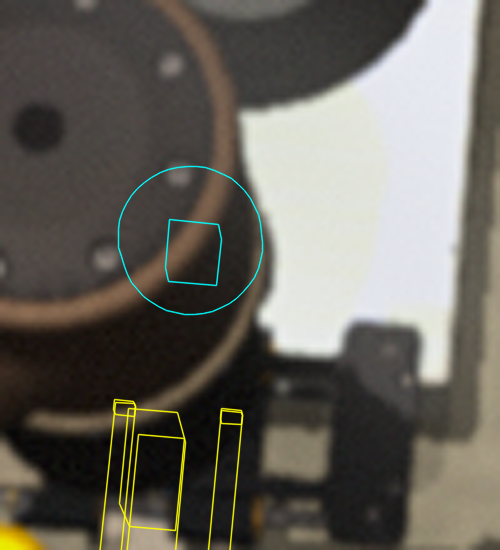

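play_rows(
  series=[0, 0.01, 0, 0.001, 0, 0.015, 0, 0.001, 0, 0.015, 0, 0.001, 0, 0.015, 0, 0, 0, 0.015, 0, 0],
)

```text
time_s: 6.95
tcp_pos: [0.5552, 0.0448, 0.1716]
eef_rot: [96.4, 90.0, 2.7]
contact_force: [0.4, 0.3, -1.7]
gripper_width: 0.0177
```

```bash
python3 -c "
from chk import *
chk('b',off=.0045)"
```

```text
t 6.95 p [0.5552 0.0448 0.1716] j [ 24.8  12.  -18.9   0.  -59.1  61.5] F [ 0.4  0.3 -1.7] w 0.0177
x [ 0.  0. -1.] y [ 0.998 -0.066  0.   ] z [-0.066 -0.998 -0.   ] zyaw -93.77
cap rel puller along/side mm 39.4 -0.3 yaw -3.77 under z 0.08608685684202479
```

View pics/bs.png

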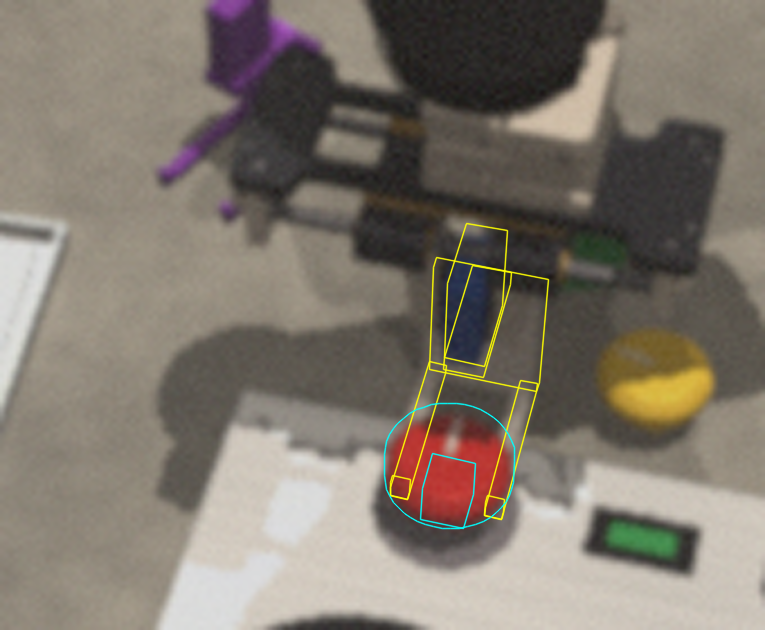

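```bash
cat > b.py <<'E'
from ov import *
c=pickle.load(open("caps0.pkl","rb"))
O=[(place(b,.452,-.0258,0,np.radians(15.5)),(0,255,255)) for b in puller()]
a=ov(c["scene"],O,(305,210,350,280),8,"pics/q1.png");b=ov(c["top"],O,(295,240,350,305),8,"pics/q2.png")
h=max(a.shape[0],b.shape[0]);z=lambda i:cv2.copyMakeBorder(i,0,h-i.shape[0],0,0,0)
cl=[cv2.resize(c["scene"]["img"][210:280,305:350],None,fx=8,fy=8,interpolation=2)]
cv2.imwrite("pics/q.png",np.hstack([z(a),z(b)]))
E
python3 b.py
```

View pics/q.png

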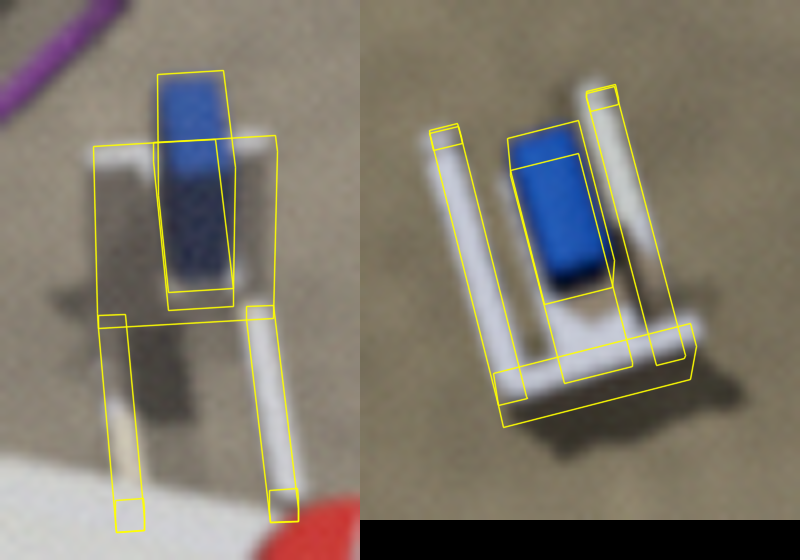

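play_rows(
  series=[0, 0.01, 0, 0, 0, 0.009, 0, 0, 0, 0.007, 0, 0, 0, 0.005, 0, 0, 0, 0.003, 0, 0],
)

```text
time_s: 7.47
tcp_pos: [0.5886, 0.0428, 0.1715]
eef_rot: [34.8, 90.0, -59.0]
contact_force: [-0.0, -0.1, -1.9]
gripper_width: 0.0179
```

```bash
python3 -c "
from chk import *
chk('c',off=.0045)"
```

```text
t 7.47 p [0.5886 0.0428 0.1715] j [ 23.1  15.  -14.8   0.  -60.2  63.1] F [-0.  -0.1 -1.9] w 0.0179
x [ 0. -0. -1.] y [ 0.998 -0.066  0.   ] z [-0.066 -0.998  0.   ] zyaw -93.78
cap rel puller along/side mm 6.0 -0.5 yaw -3.78 under z 0.08595999513958201
```

View pics/cs.png

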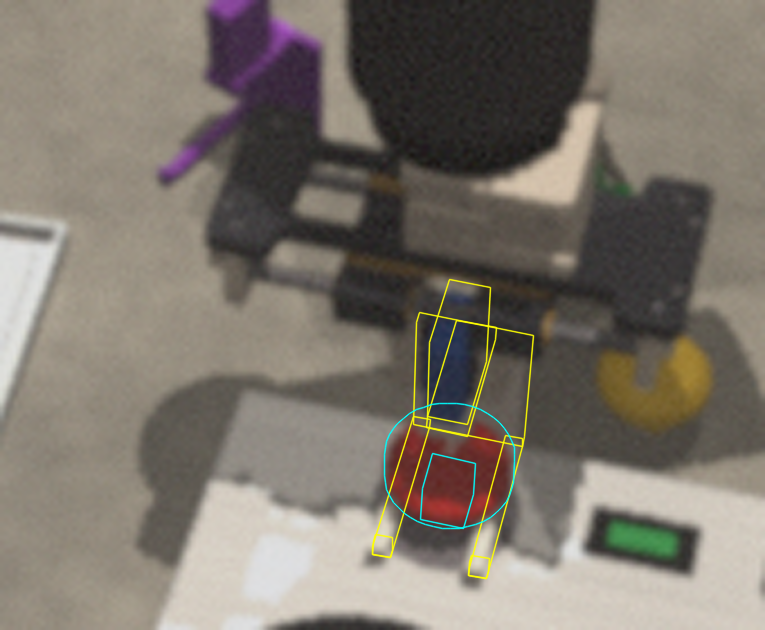

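play_rows(
  series=[0, 0.002, 0, 0, -0.002, 0, 0, 0, -0.003, 0, 0, 0, -0.003, 0, 0, 0, -0.002, 0, 0, 0],
)

```text
time_s: 7.98
tcp_pos: [0.5899, 0.0428, 0.1824]
eef_rot: [110.5, 90.0, 16.7]
contact_force: [0.1, 0.2, -2.0]
gripper_width: 0.0175
```

play_rows(
  series=[-0.002, 0, 0, 0, -0.002, 0, 0, 0, -0.002, 0, 0, 0, -0.002, 0, 0, 0, -0.002, 0, 0, 0],
)

```text
time_s: 8.4
tcp_pos: [0.5893, 0.0426, 0.1909]
eef_rot: [-77.6, 89.9, -171.4]
contact_force: [1.5, -0.4, -11.2]
gripper_width: 0.0179
```

play_rows(
  series=[-0.002, 0, 0, 0, -0.002, 0, 0, 0, -0.002, 0, 0, 0, -0.002, 0, 0, 0, -0.002, 0, 0, 0],
)

```text
time_s: 8.82
tcp_pos: [0.5905, 0.0426, 0.2029]
eef_rot: [87.7, 89.9, -6.0]
contact_force: [0.2, 0.7, -2.0]
gripper_width: 0.0175
```

```bash
python3 -c "
from chk import *
chk('d',off=.0045)"
```

```text
t 8.82 p [0.5905 0.0426 0.2029] j [ 23.1  13.7 -12.2   0.1 -64.   63.2] F [ 0.2  0.7 -2. ] w 0.0175
x [ 0.002 -0.    -1.   ] y [ 0.998 -0.065  0.002] z [-0.065 -0.998  0.   ] zyaw -93.74
cap rel puller along/side mm 4.0 -0.5 yaw -3.74 under z 0.11739322774030193
```

View pics/ds.png

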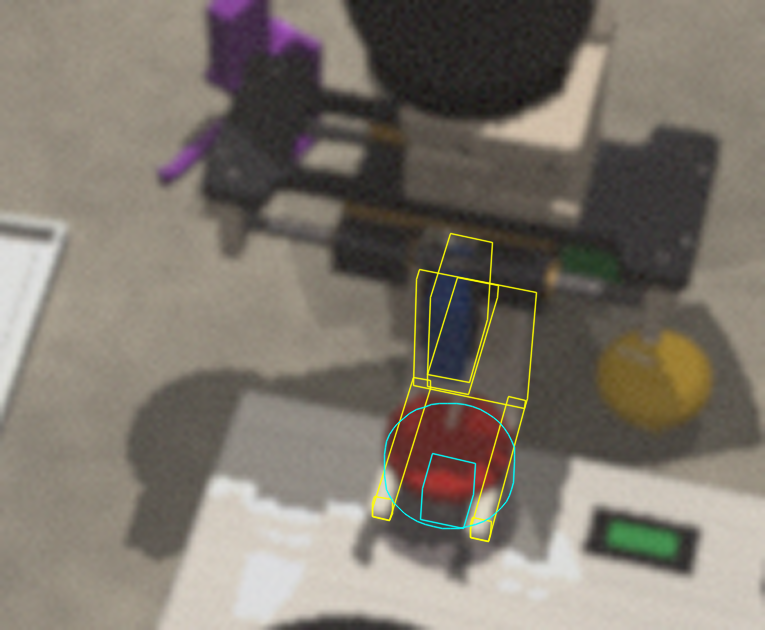

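play_rows(
  series=[-0.002, 0, 0, 0, -0.002, 0, 0, 0, -0.002, 0, 0, 0, -0.003, 0, 0, 0, -0.003, 0, 0, 0],
)

```text
time_s: 9.33
tcp_pos: [0.5899, 0.0427, 0.214]
eef_rot: [71.7, 90.0, -22.1]
contact_force: [-0.0, -0.7, -2.4]
gripper_width: 0.0177
```

play_rows(
  series=[-0.003, 0, 0, 0, -0.004, 0, 0, 0, -0.006, 0, 0, 0, -0.006, 0, 0, 0, -0.006, 0, 0, 0],
)

```text
time_s: 9.75
tcp_pos: [0.59, 0.0427, 0.2394]
eef_rot: [100.0, 90.0, 6.3]
contact_force: [0.1, -0.1, -3.5]
gripper_width: 0.0179
```

play_rows(
  series=[-0.006, 0, 0, 0, -0.006, 0, 0, 0, -0.005, 0, 0, 0, -0.003, 0, 0, 0, 0, 0, 0, 0],
)

```text
time_s: 10.17
tcp_pos: [0.5902, 0.0428, 0.2595]
eef_rot: [109.8, 89.9, 16.1]
contact_force: [-0.3, -0.4, -2.2]
gripper_width: 0.0175
```

```bash
python3 -c "
from chk import *
chk('e',capz=p[2]-.0855-.018+.0,off=.0045,troi=(180,100,350,230))"
```

```text
t 10.17 p [0.5902 0.0428 0.2595] j [ 23.1  11.6  -7.4   0.  -71.   63.2] F [-0.3 -0.4 -2.2] w 0.0175
x [ 0.001  0.    -1.   ] y [ 0.998 -0.066  0.001] z [-0.066 -0.998 -0.   ] zyaw -93.77
cap rel puller along/side mm 4.3 -0.6 yaw -3.77 under z 0.17397486998058187
```

View pics/es.png

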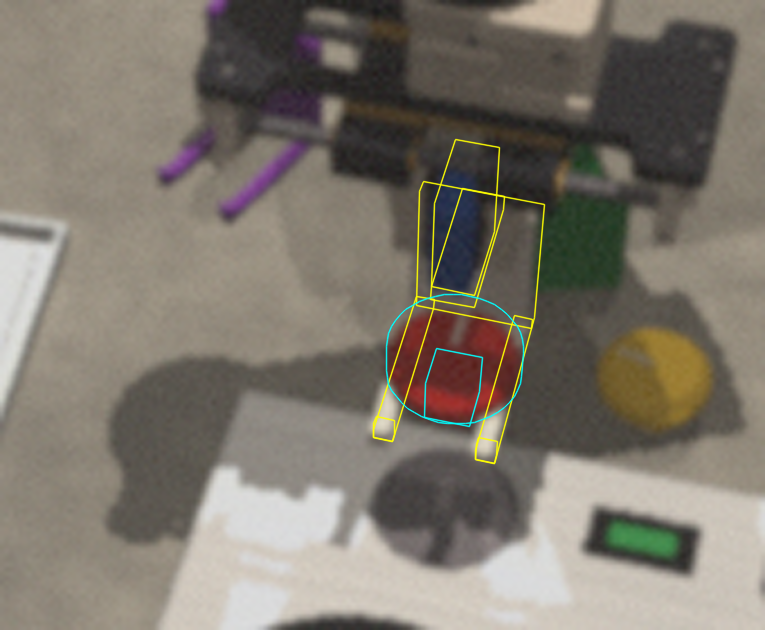

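play_rows(
  series=[0, 0, 0.003, 0, 0, 0, 0.006, 0, 0, -0.0005, 0.009, 0, 0, -0.0007, 0.012, 0, 0, -0.0007, 0.012, 0],
)

```text
time_s: 10.68
tcp_pos: [0.5849, -0.0004, 0.2584]
eef_rot: [-55.6, 90.0, -149.4]
contact_force: [-0.1, -0.2, -2.4]
gripper_width: 0.0173
```

play_rows(
  series=[0, -0.0007, 0.012, 0, 0, -0.0007, 0.012, 0, 0, -0.0007, 0.012, 0, 0, -0.0007, 0.012, 0, 0, -0.0007, 0.012, 0],
)

```text
time_s: 11.1
tcp_pos: [0.5775, -0.0602, 0.2586]
eef_rot: [100.0, 90.0, 6.2]
contact_force: [0.7, 0.3, -2.2]
gripper_width: 0.0176
```

play_rows(
  series=[0, -0.0007, 0.012, 0, 0, -0.0007, 0.012, 0, 0, -0.0007, 0.012, 0, 0, -0.0007, 0.012, 0, 0, -0.0007, 0.012, 0],
)

```text
time_s: 11.52
tcp_pos: [0.5702, -0.1196, 0.2585]
eef_rot: [-115.2, 90.0, 151.1]
contact_force: [0.3, -0.9, -3.4]
gripper_width: 0.0176
```

play_rows(
  series=[0, -0.0007, 0.012, 0, 0, -0.0007, 0.012, 0, 0, -0.0007, 0.012, 0, 0, -0.0007, 0.012, 0, 0, -0.0007, 0.012, 0],
)

```text
time_s: 11.93
tcp_pos: [0.5627, -0.1792, 0.2586]
eef_rot: [63.6, 90.0, -30.2]
contact_force: [-0.5, 0.6, -3.4]
gripper_width: 0.0176
```

play_rows(
  series=[0, -0.0007, 0.012, 0, 0, -0.0007, 0.012, 0, 0, -0.0007, 0.012, 0, 0, -0.0007, 0.012, 0, 0, -0.0007, 0.012, 0],
)

```text
time_s: 12.35
tcp_pos: [0.5553, -0.2388, 0.2585]
eef_rot: [-82.7, 90.0, -176.4]
contact_force: [0.5, 0.2, -2.8]
gripper_width: 0.0175
```

play_rows(
  series=[0, -0.0007, 0.012, 0, 0, -0.0007, 0.012, 0, 0, -0.0007, 0.012, 0, 0, -0.0007, 0.012, 0, 0, -0.0007, 0.012, 0],
)

```text
time_s: 12.77
tcp_pos: [0.5479, -0.2985, 0.2586]
eef_rot: [134.5, 90.0, 40.7]
contact_force: [0.9, 0.2, -1.9]
gripper_width: 0.0179
```

play_rows(
  series=[0, 0, 0.009, 0, 0, 0, 0.006, 0, 0, 0, 0.003, 0, 0, 0, 0, 0, 0, 0, 0, 0],
)

```text
time_s: 13.18
tcp_pos: [0.5468, -0.3152, 0.2585]
eef_rot: [-140.1, 90.0, 126.1]
contact_force: [0.2, 0.2, -3.0]
gripper_width: 0.0176
```

```bash
python3 -c "
from chk import *
chk('f',capz=p[2]-.0855-.018+.0,off=.0045,cap=tuple(p[:2]),sroi=(140,160,310,300),troi=(385,130,525,270))"
```

```text
t 13.18 p [ 0.5468 -0.3152  0.2585] j [-12.3  15.4  -2.4  -0.  -72.1  98.5] F [ 0.2  0.2 -3. ] w 0.0176
x [-0.  0. -1.] y [ 0.998 -0.066 -0.   ] z [-0.066 -0.998 -0.   ] zyaw -93.78
cap rel puller along/side mm 4.5 0.0 yaw -3.78 under z 0.17295037614287023
```

View pics/fs.png

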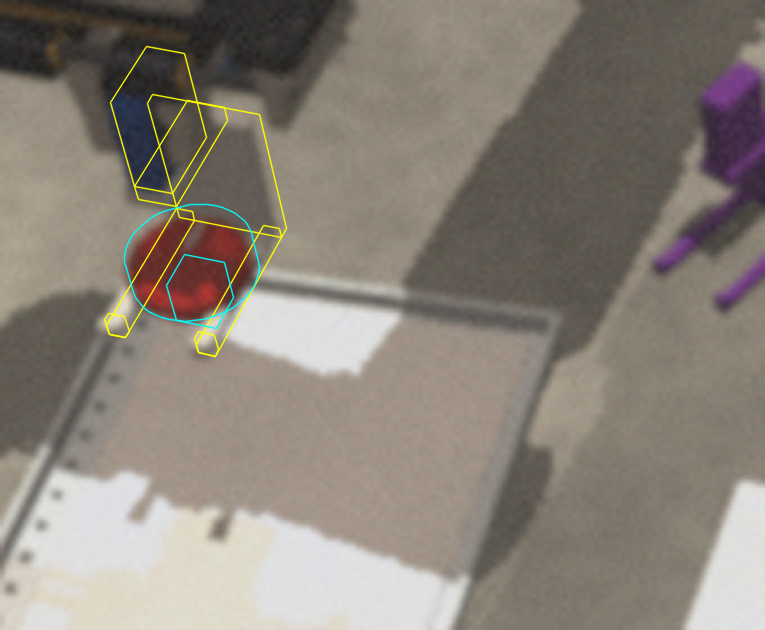

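View pics/ft.png

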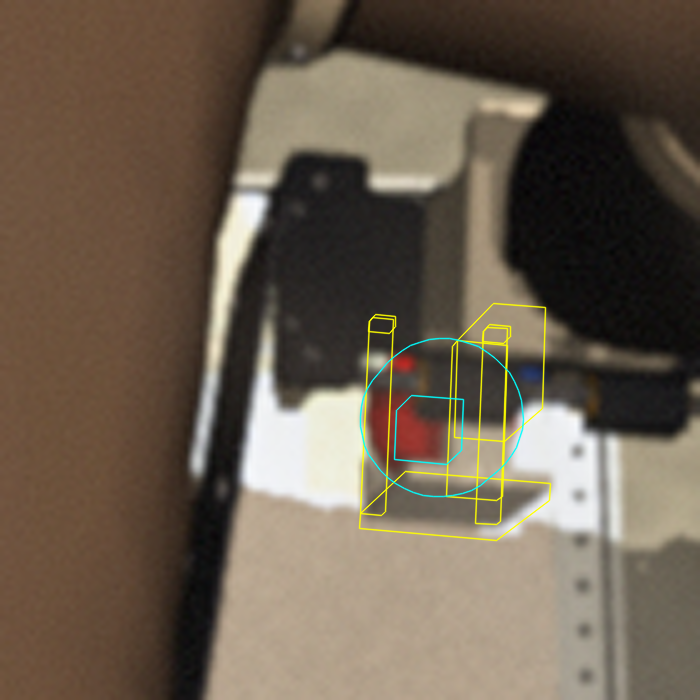

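play_rows(
  series=[0.006, 0, 0, 0, 0.01, 0, 0, 0, 0.012, 0, 0, 0, 0.012, 0, 0, 0, 0.012, 0, 0, 0],
)

```text
time_s: 13.7
tcp_pos: [0.5464, -0.3149, 0.2046]
eef_rot: [-110.0, 89.9, 156.2]
contact_force: [0.2, 0.4, -3.3]
gripper_width: 0.0179
```

play_rows(
  series=[0.012, 0, 0, 0, 0.012, 0, 0, 0, 0.012, 0, 0, 0, 0.012, 0, 0, 0, 0.012, 0, 0, 0],
)

```text
time_s: 14.12
tcp_pos: [0.5468, -0.3153, 0.1453]
eef_rot: [-84.5, 90.0, -178.3]
contact_force: [-0.3, -0.9, -2.3]
gripper_width: 0.0176
```

play_rows(
  series=[0.01, 0, 0, 0, 0.008, 0, 0, 0, 0.006, 0, 0, 0, 0.005, 0, 0, 0, 0.003, 0, 0, 0],
)

```text
time_s: 14.53
tcp_pos: [0.5468, -0.3153, 0.114]
eef_rot: [-91.8, 90.0, 174.4]
contact_force: [-1.0, -0.3, -1.9]
gripper_width: 0.0181
```

```bash
python3 -c "
from chk import *
chk('g',capz=p[2]-.0855-.018+.0,off=.0045,cap=tuple(p[:2]),sroi=(120,180,290,310),troi=(385,150,525,270))"
```

```text
t 14.53 p [ 0.5468 -0.3153  0.114 ] j [-12.3  21.6 -13.4   0.  -55.   98.5] F [-1.  -0.3 -1.9] w 0.0181
x [-0.  0. -1.] y [ 0.998 -0.066 -0.   ] z [-0.066 -0.998 -0.   ] zyaw -93.77
cap rel puller along/side mm 4.5 0.0 yaw -3.77 under z 0.02853170051352548
```

View pics/gs.png

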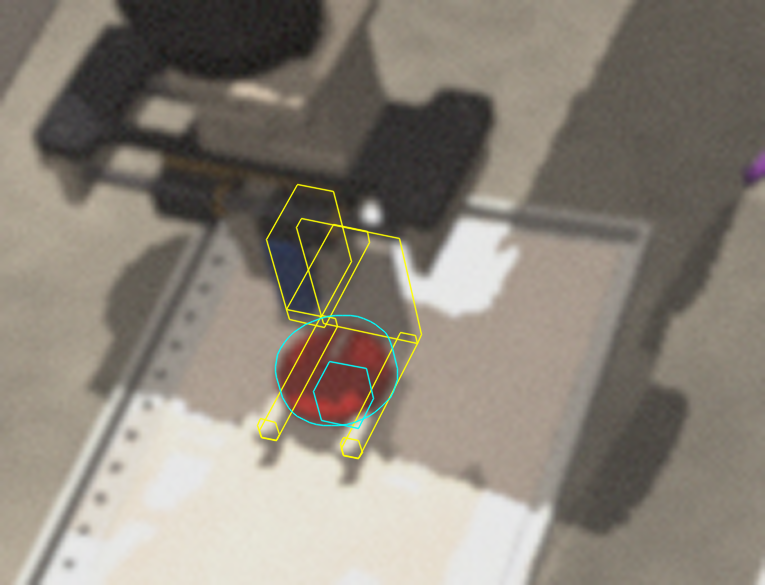

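play_rows(
  series=[0.003, 0, 0, 0, 0.003, 0, 0, 0, 0.003, 0, 0, 0, 0.003, 0, 0, 0, 0.003, 0, 0, 0],
)

```text
time_s: 15.05
tcp_pos: [0.5469, -0.3153, 0.0994]
eef_rot: [75.5, 90.0, -18.3]
contact_force: [-0.8, 0.2, -1.9]
gripper_width: 0.0179
```

play_rows(
  series=[0.003, 0, 0, 0, 0.002, 0, 0, 0, 0.001, 0, 0, 0, 0, 0, 0, 0, 0, 0, 0, 0],
)

```text
time_s: 15.47
tcp_pos: [0.5469, -0.3153, 0.0936]
eef_rot: [-33.0, 90.0, -126.7]
contact_force: [0.7, -0.2, -1.5]
gripper_width: 0.0177
```

play_rows(
  series=[0.001, 0, 0, 0, 0.001, 0, 0, 0, 0.0005, 0, 0, 0, 0, 0, 0, 0, 0, 0, 0, 0],
)

```text
time_s: 15.88
tcp_pos: [0.5468, -0.3153, 0.0911]
eef_rot: [-20.0, 90.0, -113.8]
contact_force: [0.8, -0.8, -2.8]
gripper_width: 0.0177
```

play_rows(
  series=[0.0005, 0, 0, 0, 0.0005, 0, 0, 0, 0.0005, 0, 0, 0, 0, 0, 0, 0, 0, 0, 0, 0],
)

```text
time_s: 16.3
tcp_pos: [0.5469, -0.3153, 0.0896]
eef_rot: [57.7, 90.0, -36.1]
contact_force: [-0.2, -0.1, -2.7]
gripper_width: 0.0179
```

```bash
python3 -c "
from chk import *
chk('h',capz=.004,off=.0045,cap=tuple(p[:2]),sroi=(120,180,290,310),troi=(385,150,525,270))
print([get_state()['contact_force'].round(1).tolist() for _ in range(4)])"
```

```text
t 16.30 p [ 0.5469 -0.3153  0.0896] j [-12.3  23.  -14.8   0.  -52.1  98.5] F [-0.2 -0.1 -2.7] w 0.0179
x [ 0. -0. -1.] y [ 0.998 -0.066  0.   ] z [-0.066 -0.998  0.   ] zyaw -93.77
cap rel puller along/side mm 4.5 0.0 yaw -3.77 under z 0.00408585880744311
[[0.1, -0.5, -1.3], [0.1, -0.5, -1.3], [0.1, -0.5, -1.3], [0.1, -0.5, -1.3]]
```

View pics/hs.png

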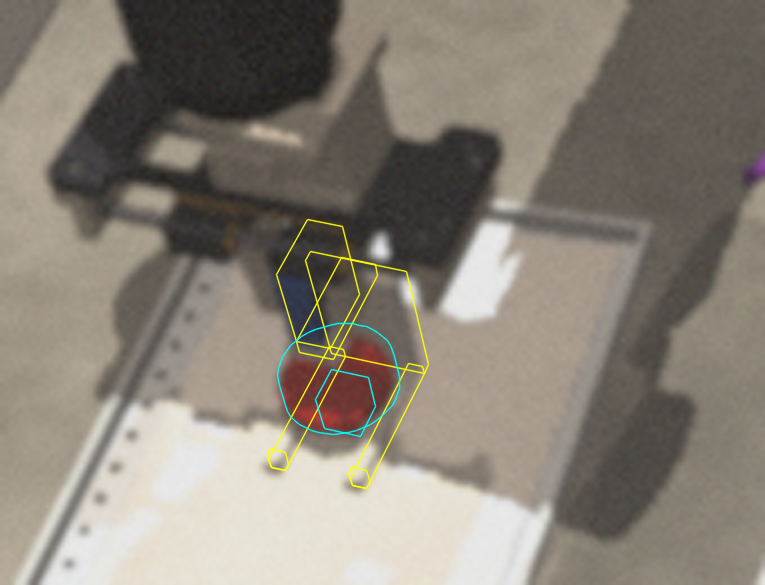

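play_rows(
  series=[0.0005, 0, 0, 0, 0.0005, 0, 0, 0, 0, 0, 0, 0, 0, 0, 0, 0, 0, 0, 0, 0],
)

```text
time_s: 16.82
tcp_pos: [0.547, -0.3153, 0.0895]
eef_rot: [60.8, 90.0, -32.9]
contact_force: [-2.1, 2.4, 4.0]
gripper_width: 0.0179
```

play_rows(
  series=[0.0005, 0, 0, 0, 0.0005, 0, 0, 0, 0, 0, 0, 0, 0, 0, 0, 0, 0, 0, 0, 0],
)

```text
time_s: 17.23
tcp_pos: [0.547, -0.3153, 0.0895]
eef_rot: [58.7, 89.9, -35.0]
contact_force: [-4.0, 3.0, 11.7]
gripper_width: 0.0179
```

play_rows(
  series=[-0.0007, 0, 0, 0, -0.0007, 0, 0, 0, 0, 0, 0, 0, 0, 0, 0, 0, 0, 0, 0, 0],
)

```text
time_s: 17.65
tcp_pos: [0.547, -0.3153, 0.0895]
eef_rot: [56.4, 90.0, -37.3]
contact_force: [-1.3, 1.6, 6.2]
gripper_width: 0.0176
```

play_rows(
  series=[0, 0, 0, 0, 0, 0, 0, 0, 0, 0, 0, 0, 0, 0, 0, 0, 0, 0, 0, 0],
  jaw=60,
)

```text
time_s: 18.07
tcp_pos: [0.5468, -0.3153, 0.0887]
eef_rot: [-93.8, 90.0, 172.4]
contact_force: [0.8, -0.1, 0.6]
gripper_width: 0.0458
```

play_rows(
  series=[0, 0, 0, 0, 0, 0, 0, 0, 0, 0, 0, 0, 0, 0, 0, 0, 0, 0, 0, 0],
)

```text
time_s: 18.48
tcp_pos: [0.5468, -0.3152, 0.0889]
eef_rot: [-101.4, 90.0, 164.9]
contact_force: [-0.2, 0.9, -0.5]
gripper_width: 0.0522
```

```bash
python3 -c "
from chk import *
chk('i',capz=.004,off=.0045,cap=tuple(p[:2]),sroi=(120,180,290,310),troi=(385,150,525,270))"
```

```text
t 18.48 p [ 0.5468 -0.3152  0.0889] j [-12.3  23.1 -14.9  -0.  -52.   98.5] F [-0.2  0.9 -0.5] w 0.0522
x [-0.  0. -1.] y [ 0.998 -0.066 -0.   ] z [-0.066 -0.998 -0.   ] zyaw -93.77
cap rel puller along/side mm 4.5 0.0 yaw -3.77 under z 0.003434207680715076
```

View pics/is.png

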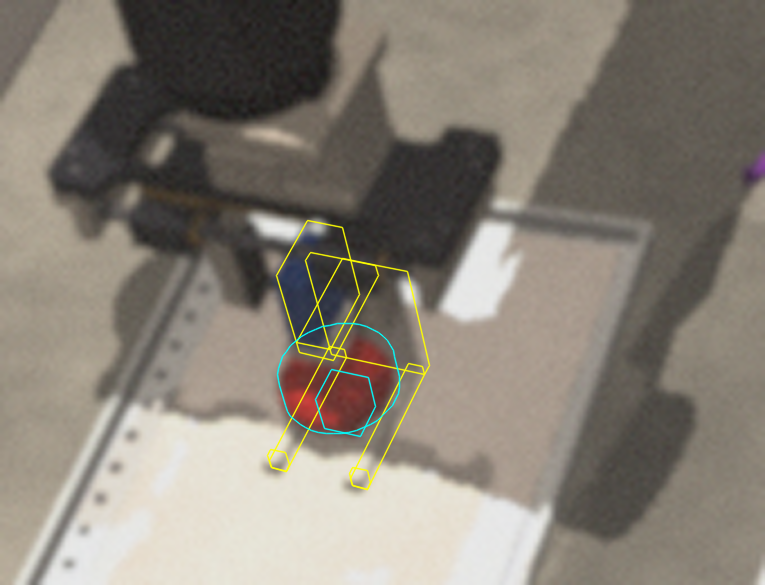

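Released and standing. Now straight up.

play_rows(
  series=[-0.005, 0, 0, 0, -0.01, 0, 0, 0, -0.02, 0, 0, 0, -0.03, 0, 0, 0, -0.03, 0, 0, 0],
)

```text
time_s: 19.0
tcp_pos: [0.5464, -0.3152, 0.1854]
eef_rot: [-90.9, 89.9, 175.3]
contact_force: [0.7, -1.0, 0.7]
gripper_width: 0.0526
```

play_rows(
  series=[-0.03, -0.02, 0, 0, -0.03, -0.02, 0, 0, -0.03, -0.02, 0, 0, -0.02, -0.02, 0, 0, 0, -0.02, 0, 0],
)

```text
time_s: 19.42
tcp_pos: [0.4478, -0.3097, 0.3004]
eef_rot: [67.6, 89.5, -26.1]
contact_force: [-0.1, -0.7, 1.8]
gripper_width: 0.0527
```

play_rows(
  series=[0, 0, -0.03, 0, 0, 0, -0.03, 0, 0, 0, -0.03, 0, 0, 0, -0.03, 0, 0, 0, -0.03, 0],
)

```text
time_s: 19.83
tcp_pos: [0.4566, -0.1579, 0.2953]
eef_rot: [93.1, 89.9, -0.7]
contact_force: [0.9, 0.1, -0.4]
gripper_width: 0.0524
```

play_rows(
  series=[0, 0, -0.03, 0, 0, 0, -0.03, 0, 0, 0, -0.02, 0, 0, 0, 0, 0, 0, 0, 0, 0],
)

```text
time_s: 20.25
tcp_pos: [0.4622, -0.0783, 0.2951]
eef_rot: [101.8, 89.9, 8.2]
contact_force: [-0.1, 0.1, 0.1]
gripper_width: 0.0526
```

```bash
python3 -c "
from st import *
show()
s=capture('scene')['img'];t=capture('top')['img']
cv2.imwrite('pics/js.png',s);cv2.imwrite('pics/jt.png',t)
cv2.imwrite('pics/jj.png',np.hstack([cv2.resize(s[190:310,130:280],(400,320),interpolation=2),cv2.resize(t[160:280,390:520],(347,320),interpolation=2)]))"
```

```text
t 20.25 p [ 0.4622 -0.0783  0.2951] j [ 14.5  -1.8 -17.7   0.  -74.   71.8] F [-0.1  0.1  0.1] w 0.0526
x [ 0.002  0.    -1.   ] y [ 0.998 -0.063  0.002] z [-0.063 -0.998 -0.   ] zyaw -93.62
```

View pics/jj.png

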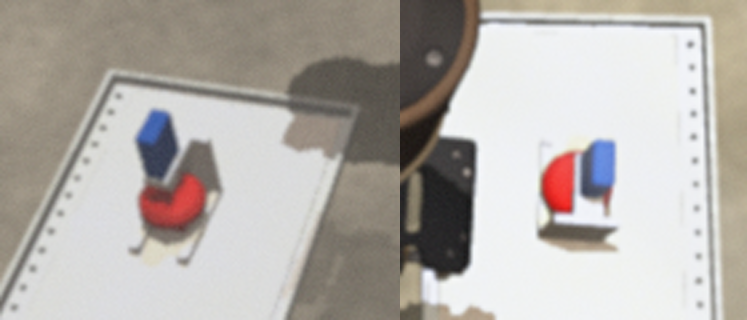

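View pics/js.png

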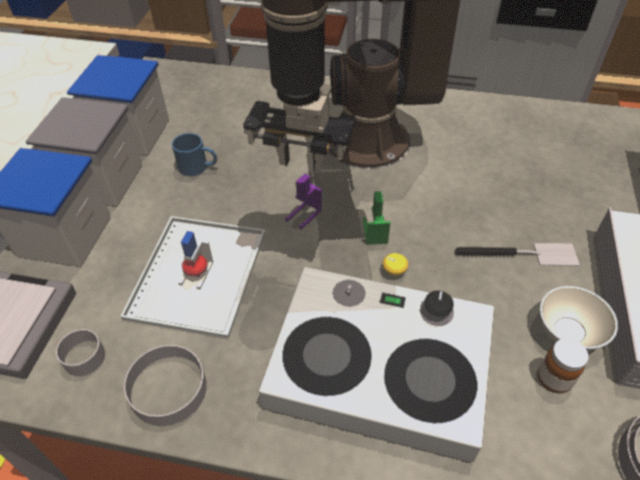

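```bash
python3 -c "
from ov import *
from plant import capture
o=(.5425,-.3150)
x=np.array([.9978,-.066]);
O=[(place(b,o[0],o[1],.004,-.066),(0,255,255)) for b in puller()]+[(place(b,o[0]+.0045*x[0],o[1]+.0045*x[1],.004,-.066),(255,255,0)) for b in capm()]
a=ov(capture('scene'),O,(165,220,225,300),6,'pics/k1.png');b=ov(capture('top'),O,(430,190,490,270),6,'pics/k2.png')
cv2.imwrite('pics/k.png',np.hstack([a,b]))"
```

```text
(no output)
```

View pics/k.png

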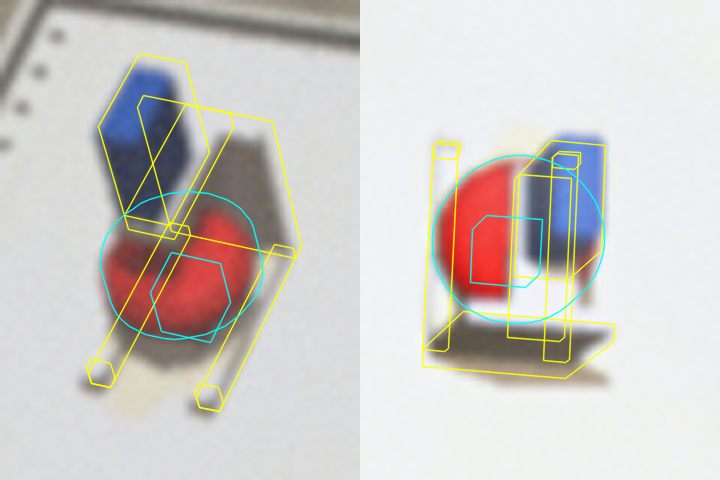

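Both pieces stand upright in the tray. The cap's outline matches a cap standing on its neck in the fork, and the black cap is still seated.

```bash
python3 -c "
from plant import *
print(close_job())"
```

```text
the job is handed in; nothing more can be done
None
```

The red cap is off its stem and standing in the lined tray with its neck still in the puller's fork. Both were let go upright near the tray centre, and the job was handed in at about 20 s.

I gripped the blue handle, slid the fork under the rim along the warmer's axis, and pulled straight up. I then carried puller and cap to the tray, lowered them until they touched, released and moved the arm clear.

**Last checks:**
- In both camera views the puller and cap stand upright, with the cap between the tines. Their outlines match a puller resting on the tray floor and a cap on its neck, to within 1–3 px.
- The black cap still sits on its stem. The green and purple pullers and the yellow cap look unmoved, and the gripper was never lowered to the red cap.
- The highest wrist forces I read were about 11 N during the pull and about 12 N at touchdown. After release the reading was near zero.

**One disagreement:** the scene camera showed the puller about 2–3 px (3–5 mm) higher or nearer the robot than the arm's own position implied. I allowed for part of that in how far I slid the fork in, and the insertion gave no contact force.

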